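Clear the jammed blank from the feed chute and put it away

TASK

A rectangular copper blank has jammed under the hold-down rails of the sloping feed chute: nudge it back up the channel until it is clear of the rails, then lift it out. Lay it gently inside whichever of the two lidded wooden cases already holds a rectangular blank like it (the other holds a round disc; the lids hide which is which), and leave both lids shut. Do not disturb the other things lying about on the table.

Things in the scene. Friction and masses are not known exactly. Their poses are not given: they have to be found in the camera images.
- channel: straight feed channel, fixed, sloping 28 degrees, 290 mm long, top end open, black rubber floor 64 mm wide between walls 18 mm high. Origin: mid floor at the low end, at the inner face of the low end stop (18 mm high), 50 mm above the table. x axis: uphill along the floor; z: square to the floor; y: across. The rubber is grippy: a freed blank stays where it is left on the slope
- rails_end (a point): point on the mid floor below the uphill end of the hold-down rails, axes as the channel (x uphill). Two steel rails, one on each wall, lie over the floor from here to 75 mm downhill (125 to 50 mm from the low stop); each reaches 8 mm in from its wall, underside 18 mm and top 21 mm above the floor, leaving an open slot 48 mm wide between them. Nothing covers the channel uphill of here
- shoe (a point): nose of the sprung steel side shoe in the channel's +y wall at x = 95 mm under the rail; with about 5 N it pinches the jammed blank against the other wall, so that about 8 to 12 N along the channel is needed to push it uphill; it lets go once the blank's low edge has passed it
- blank_center (a point): centre of the jammed blank, a plain rectangular copper block, 40 mm along the channel, 60 mm across it, 14 mm thick, about 0.3 kg, flat on the channel floor, both ends of its length under the rails, centre 80 to 110 mm uphill of the low stop. Its axes: x 40 mm direction (uphill at the start), y 60 mm, z thickness
- case_a: hinged wooden case at the middle of the table, left of the chute, fixed, just like the other: outside 120 (x) x 180 (y) x 50 mm high without lid, walls and floor 5 mm. Origin: centre of its underside; x axis points to the hinge side (away from the robot), y along its length. What it holds lies towards its -y end, so its +y half is free
- case_b: hinged wooden case at the far left, fixed, just like the other: outside 120 (x) x 180 (y) x 50 mm high without lid, walls and floor 5 mm. Origin: centre of its underside; x axis points to the hinge side (away from the robot), y along its length. What it holds lies towards its -y end, so its +y half is free
- lid_a (a joint): lid of case_a, 8 mm thick, hinged along the top of the case's far (+x) rim: 0 = shut, grows as it opens, stop at 1.75 rad (just past upright). The hinge is stiff: the lid stays at any angle it is left at; about 2 N at the knob moves it
- lid_b (a joint): lid of case_b, 8 mm thick, hinged along the top of the case's far (+x) rim: 0 = shut, grows as it opens, stop at 1.75 rad (just past upright). The hinge is stiff: the lid stays at any angle it is left at; about 2 N at the knob moves it
- lid_a_handle (a point): centre of the head (28 mm wide, 16 mm high) of the round brass knob on lid_a, 35 mm above the lid's top face on a thinner neck, half-way along the lid, 30 mm in from its front edge. Moves with the lid; axes those of the lid, equal to the case's when shut (x towards the hinge, z out of the top face)
- lid_b_handle (a point): centre of the head (28 mm wide, 16 mm high) of the round brass knob on lid_b, 35 mm above the lid's top face on a thinner neck, half-way along the lid, 30 mm in from its front edge. Moves with the lid; axes those of the lid, equal to the case's when shut (x towards the hinge, z out of the top face)
- lid_a_hinge (a point): middle of the hinge line of lid_a (at the underside of the lid, 50.5 mm above the table); the hinge line is the case's y direction. With the lid shut the knob centre lies 90 mm from here towards the front of the case and 43 mm up
- lid_b_hinge (a point): middle of the hinge line of lid_b (at the underside of the lid, 50.5 mm above the table); the hinge line is the case's y direction. With the lid shut the knob centre lies 90 mm from here towards the front of the case and 43 mm up
- spare_center (a point): centre of the spare blank, a rectangular copper block of the same size as the jammed one, lying flat in one of the two cases (which one varies), out of sight while the lid is shut
- disc_center (a point): centre of the round copper disc, 50 mm across, 14 mm thick, lying in the other case
- pitch_block: dark block with a copper sheet taped on it, 120 x 140 x 50 mm high, fixed, behind the chute; origin at the centre of its underside
- tape_roll: roll of paper tape, 90 mm across, 25 mm high, lying flat; a bystander, origin at its underside
- punch_long: square steel punch, 9 mm thick, 130 mm long, lying in front of the cases; a bystander, origin at its underside
- punch_short: square steel punch, 9 mm thick, 90 mm long, lying in front of the gap between chute and cases; a bystander, origin at its underside
- tool_cup: white ceramic cup, 72 mm wide, 80 mm high, standing behind the cases; a bystander, origin at its underside
- pumice_jar: amber glass jar, 64 mm wide, 90 mm high, standing behind the cases; a bystander, origin at its underside

How it is judged:
By the outcome, as a careful person would: the job done as asked, in the order asked, and still so for the second after the job is handed in, with the robot touching nothing.
It also fails if it takes over 72 s, if anything falls off the work surface, if the arm or the gripper's body presses on something with over 40 N, if the wrist force passes 120 N, or if a joint passes its speed limit or range.

ROBOT

A 7-joint arm with a two-finger parallel gripper is mounted at the origin on the work surface. World frame = base frame: x ahead of the robot, y to its left, z up, the work surface at z = 0. Lengths are in m, angles in degrees, forces in N, time in s.
With the tool pointing down it reaches from about 0.425 to 0.875 m from the base axis. Payload 4.7 kg.
Tool frame: the origin (TCP) lies between the finger pads; the fingertips stand env.finger_overhang ahead of it and the grasp point (between the pads) lies 5 mm behind it (env.finger_overhang is the distance from the TCP to the fingertips, in m); z points along the fingers, y is the line along which they close (so a half turn about z gives the same grasp; the last joint's range is limited). The gripper opens to 87 mm and grips with 3 to 60 N. Pads are 19 mm wide; open, the fingers measure 117 mm over their backs; the gripper's body (75 mm by 190 mm) begins 51 mm behind the grasp point.
Start: joints at [-65.598, 18.392, -4.016, 83.108, 1.295, 78.541, -3.26], TCP at [0.26, 0.596, 0.237] pointing down, gripper open.
Joint ranges: [-163.93, 163.93], [-17.29, 119.83], [-79.2, 71.16], [3.27, 140.29], [-89.18, 269.18], [5.43, 117.66], [-154.24, 154.24]. Speed limits (degrees/s): [147.25, 147.25, 180, 180, 180, 180, 180].

INTERFACE

Orientations are given as [roll, pitch, yaw] about the fixed x, y, z axes, in that order (R = Rz(yaw) Ry(pitch) Rx(roll)).
In Python, from cell import telemetry, eyes, env, models gives the robot as it stands. The module is installed in compiled form; this text tells all that it offers.
- The arm moves only by the tool drive_tool, never from a script. Its arguments are lists of equal length, an entry for each row: "angular": the turn, a rotation vector about the tool's x, y, z in rad, a list of three; "delta_pos": the shift along the tool's x, y, z in cm, a list of three; "gripper": the finger opening in cm, from 0 to 8.7. A call has 1 to 20 rows; each row shifts and turns the commanded pose from where the row before left it, along the tool's axes as they then stand; what a row does not reach is not made up. A row lasts 1/10 s, in which the tool goes at most 50 mm and 8.59 degrees, less where a joint would pass 70% of its speed; a pose out of reach is approached as far as the arm can. A call with a gripper value outside its range is refused whole. The fingers move at their own pace and stop on an object; "squeeze" is the grip in N (left out, the last holds). Time passes only in rows, so rows that do not move let the fingers close. It gives the time, the measured TCP pose, the force, the opening and the grip force at its end, in the units of the state.
- telemetry.get_obs(): the state, without advancing time (a new reading comes with each control period).
- eyes.read_camera(name): name is "side" or "top" or "wrist"; returns a dict with "pixels" (384x512x3 uint8, red, green, blue), "mtx" (3x3 intrinsics, pixels), "origin" and "orientation" of the camera in the world. Camera axes: x right, y down, z forward; pixel columns grow to the right and rows downward; lengths in m; the calibration is good to about 2 mm. A picture is of the moment at which its call begins. There is no depth.
- env.sign_off(): hands the job in; it is judged then, once.
Trained networks look in a picture, given as the dict that the camera call returned (one of the last four; its "shot" number tells which), for a name from the list of things; names that differ only in an ending like _2 or _b are one class to them, and where a whole thing is asked for, a point or a joint stands for the part that bears it (a point fixed in the world has none). Each returns a list of dicts, best first, with "p" (0 to 1); they miss things now and then, are a little off and sometimes report something else, mostly with a low value. They report only what shows in the picture. A call takes as long as a camera call.
- models.search_frame(picture, target): "centre" ([column, row] in pixels, amid what is visible of it).
- models.cut_out(picture, target): "pixels" (384x512 bool, what is visible of it) and "centre" ([column, row] in pixels, amid what is visible of it).
The state is a dict: "time_s": time; "qpos": joint angles; "joint_velocities": joint speeds; "effort": joint torques, N m; "tool_pos": TCP position; "tool_rot": TCP orientation; "force": force on the tool from outside, world axes, zero at the start; "wrist_torque": the same for the moment, N m; "grip_width": finger opening in m; "grasp_force": force on a finger pad.
Only numpy, scipy, OpenCV 4.12 (cv2) and the standard library are available. Lean on these libraries where they do the work, as an engineer would, in place of code of your own. Each camera call takes 0.05 s, during which the arm holds its last target. There are 200 camera calls.

## Working session

There is one attempt and no reset: what is moved stays moved. The work goes in short steps, Python scripts to look and compute and a tool call to move; the robot and the scene stay as the last step left them, time stands still between calls to the robot, and variables do not carry over. Pictures are saved under pics/ and viewed, at most 10 in all, crops included, and the job is handed in when it is done.

Besides the shell and the picture viewer there is one more tool, called after ">>>" by a JSON object that holds its "op" and its "data", one argument or row to a line. drive_tool: Moves the arm, as the interface text tells. Its arguments: {"type":"object","properties":{"angular":{"type":"array","items":{"type":"array","items":{"type":"number"}}},"delta_pos":{"type":"array","items":{"type":"array","items":{"type":"number"}}},"gripper":{"type":"array","items":{"type":"number"}},"squeeze":{"type":"number"}},"required":["angular","delta_pos","gripper"]}

```bash
mkdir -p pics; ls
cat > h.py <<'E'
import numpy as np, cv2
from scipy.spatial.transform import Rotation as Ro
from cell import telemetry, eyes, env, models
def rot(o):
    o=np.asarray(o,float)
    return o if o.shape==(3,3) else (Ro.from_euler('xyz',o,degrees=True).as_matrix())
def cam(n): return eyes.read_camera(n)
def save(p,f): cv2.imwrite('pics/'+f,cv2.cvtColor(p['pixels'],cv2.COLOR_RGB2BGR))
def ray(p,uv):
    d=np.linalg.inv(p['mtx'])@np.array([uv[0],uv[1],1.]); d=rot(p['orientation'])@d
    return np.array(p['origin']),d/np.linalg.norm(d)
def onz(p,uv,z):
    o,d=ray(p,uv); return o+d*(z-o[2])/d[2]
def proj(p,X):
    c=(np.atleast_2d(X)-np.array(p['origin']))@rot(p['orientation']); q=c@np.array(p['mtx']).T; return q[:,:2]/q[:,2:]
def tri(*pr):
    A=0;b=0
    for p,uv in pr:
        o,d=ray(p,uv);M=np.eye(3)-np.outer(d,d);A=A+M;b=b+M@o
    return np.linalg.solve(A,b)
def st():
    s=telemetry.get_obs(); return {k:np.round(s[k],4) for k in ('time_s','qpos','tool_pos','tool_rot','force','grip_width','grasp_force')}
E
python3 - <<'E'
from h import *
np.set_printoptions(precision=4,suppress=True)
print(st(),env.finger_overhang)
P={n:cam(n) for n in('top','side','wrist')}
for n,p in P.items():
    print(n,p['origin'],p['orientation'],p['mtx'][0]); save(p,n+'0.png')
    for t in ['channel','blank_center','case_a','lid_a','lid_a_handle','lid_a_hinge','rails_end','shoe','tool_cup','pumice_jar','tape_roll','punch_long','punch_short','pitch_block']:
        print(n,t,[(np.round(r['centre'],1).tolist(),round(r['p'],2)) for r in models.search_frame(p,t)[:3]])
a=np.hstack([cv2.imread('pics/top0.png'),cv2.imread('pics/side0.png')]);cv2.imwrite('pics/ts.png',cv2.resize(a,(800,300)))
E
```

```text
pics
{'time_s': np.float64(0.0), 'qpos': array([-65.5995,  18.4389,  -4.0152,  83.176 ,   1.2946,  78.5407,
        -3.2601]), 'tool_pos': array([0.26  , 0.5952, 0.2355]), 'tool_rot': array([-179.8897,    0.0055,  156.4088]), 'force': array([ 0.2306, -0.1249,  0.0973]), 'grip_width': np.float64(0.0871), 'grasp_force': np.float64(0.0)} 0.014
top [0.3514 0.0744 1.1202] [-168.2084   -0.3449  -80.8543] [481.6548   0.     253.2182]
top channel [([407.9, 220.2], 0.87), ([141.2, 178.2], 0.16)]
top blank_center [([387.7, 214.1], 0.83)]
top case_a [([140.5, 179.5], 0.96), ([240.0, 208.6], 0.9)]
top lid_a [([136.8, 179.8], 0.76), ([238.1, 208.8], 0.62)]
top lid_a_handle [([234.5, 210.1], 0.67)]
top lid_a_hinge [([238.2, 210.2], 0.58)]
top rails_end [([410.3, 221.8], 0.55)]
top shoe [([237.3, 208.5], 0.72)]
top tool_cup [([259.6, 111.4], 0.82)]
top pumice_jar [([202.5, 117.2], 0.98)]
top tape_roll [([330.1, 126.3], 0.87)]
top punch_long [([176.2, 273.7], 0.82)]
top punch_short [([275.7, 288.5], 0.55)]
top pitch_block [([395.3, 128.8], 0.68)]
side [ 0.1262 -0.8021  0.6936] [-120.8043   -0.2519  
[... 280 characters left out ...]
le [([243.1, 202.2], 0.71), ([244.3, 212.3], 0.4)]
side lid_a_hinge [([243.8, 202.6], 0.62)]
side rails_end [([243.0, 201.6], 0.63), ([348.2, 290.6], 0.56)]
side shoe []
side tool_cup [([323.1, 183.7], 0.59)]
side pumice_jar [([291.4, 167.6], 0.67)]
side tape_roll []
side punch_long []
side punch_short []
side pitch_block [([409.9, 256.2], 0.68)]
wrist [0.1836 0.6287 0.3833] [162.6016   0.0978  66.4199] [314.8377   0.     262.4747]
wrist channel []
wrist blank_center []
wrist case_a []
wrist lid_a []
wrist lid_a_handle []
wrist lid_a_hinge []
wrist rails_end []
wrist shoe []
wrist tool_cup []
wrist pumice_jar []
wrist tape_roll []
wrist punch_long []
wrist punch_short []
wrist pitch_block []
```

View pics/top0.png

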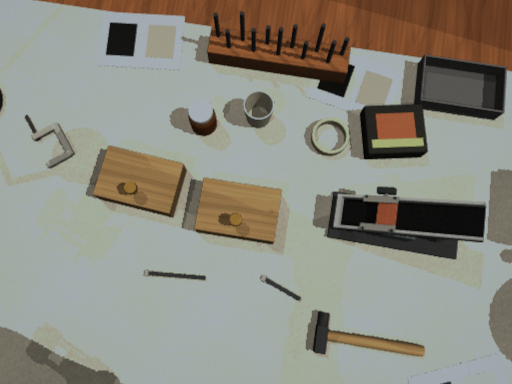

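View pics/side0.png

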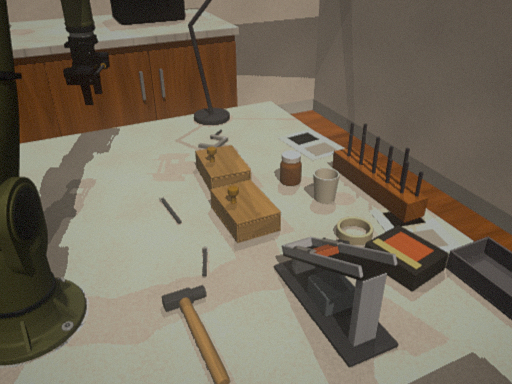

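```bash
cat >> h.py <<'E'
from scipy.optimize import minimize
def hullmask(p,X):
    m=np.zeros((384,512),np.uint8); cv2.fillConvexPoly(m,cv2.convexHull(proj(p,X).astype(np.float32)).round().astype(np.int32),1); return m>0
def fitbox(views,size,x0,zlo=0):
    # views: list of (pic,mask); box size lx,ly,h; returns x,y,yaw(deg),IoU
    c=np.array([[a*size[0]/2,b*size[1]/2,zlo+k*size[2]] for a in(-1,1) for b in(-1,1) for k in(0,1)])
    def f(v):
        R=Ro.from_euler('z',v[2],degrees=True).as_matrix(); X=c@R.T+[v[0],v[1],0]; s=0
        for p,m in views:
            h=hullmask(p,X); s+=1-(h&m).sum()/max(1,(h|m).sum())
        return s/len(views)
    r=minimize(f,x0,method='Nelder-Mead',options=dict(initial_simplex=np.array(x0)+np.array([[0,0,0],[.02,0,0],[0,.02,0],[0,0,8]]),xatol=1e-4,fatol=1e-4))
    return r.x,1-r.fun
E
python3 - <<'E'
from h import *
np.set_printoptions(precision=4,suppress=True)
T=cam('top');S=cam('side')
ca=models.cut_out(T,'case_a');cs=models.cut_out(S,'case_a')
for r in ca[:2]: print('T',r['centre'],r['p'],r['pixels'].sum())
for r in cs[:2]: print('S',r['centre'],r['p'],r['pixels'].sum())
ca=sorted(ca[:2],key=lambda r:-r['centre'][0]); cs=sorted(cs[:2],key=lambda r:-r['centre'][1])
for i,n in enumerate('ab'):
    g=onz(T,ca[i]['centre'],.03)
    print(n,fitbox([(T,ca[i]['pixels'])],(.12,.18,.0585),[g[0],g[1],0]),fitbox([(T,ca[i]['pixels']),(S,cs[i]['pixels'])],(.12,.18,.0585),[g[0],g[1],0]))
print('knob a',tri((T,(236,219)),(S,(233,192))),'b',tri((T,(131,188)),(S,(211,154))))
b=models.cut_out(T,'blank_center')[0]; print(b['centre'],cv2.minAreaRect(np.argwhere(b['pixels'])[:,::-1].astype(np.float32)))
bs=models.cut_out(S,'blank_center')[0]; print('bS',bs['centre'],bs['p'])
print('blank',tri((T,b['centre']),(S,bs['centre'])), onz(T,b['centre'],.11))
# channel corners in top picture: wall tops
for uv in [(337,196),(337,229),(485,202),(485,240)]: print(uv,onz(T,uv,.065 if uv[0]<400 else .2))
im=T['pixels'][170:270,310:500]; a=cv2.resize(im,None,fx=4.2,fy=4.2,interpolation=cv2.INTER_CUBIC); cv2.imwrite('pics/chute.png',a[:,:,::-1])
print(st()['time_s'])
E
```

```text
T [238.7, 208.0] 0.86 4336
T [140.4, 178.3] 0.75 4624
S [220.1, 163.9] 0.87 1817
S [245.7, 209.8] 0.63 2911
a (array([0.5317, 0.129 , 0.9691]), np.float64(0.9514818880351262)) (array([0.5324, 0.1317, 0.4856]), np.float64(0.9363374938133435))
b (array([ 0.5637,  0.3658, -3.9008]), np.float64(0.9810274994670646)) (array([ 0.5658,  0.367 , -5.2062]), np.float64(0.9024204106395888))
knob a [0.5018 0.1301 0.0896] b [0.5338 0.3706 0.0814]
[388.1, 213.7] ((386.62298583984375, 212.64755249023438), (20.189470291137695, 22.362327575683594), 5.19442892074585)
bS [327.5, 251.6] 0.67
blank [ 0.5673 -0.1918  0.105 ] [ 0.562  -0.1885  0.11  ]
(337, 196) [ 0.5931 -0.083   0.065 ]
(337, 229) [ 0.5193 -0.0922  0.065 ]
(485, 202) [ 0.5965 -0.3495  0.2   ]
(485, 240) [ 0.5221 -0.3541  0.2   ]
2.55
```

View pics/chute.png

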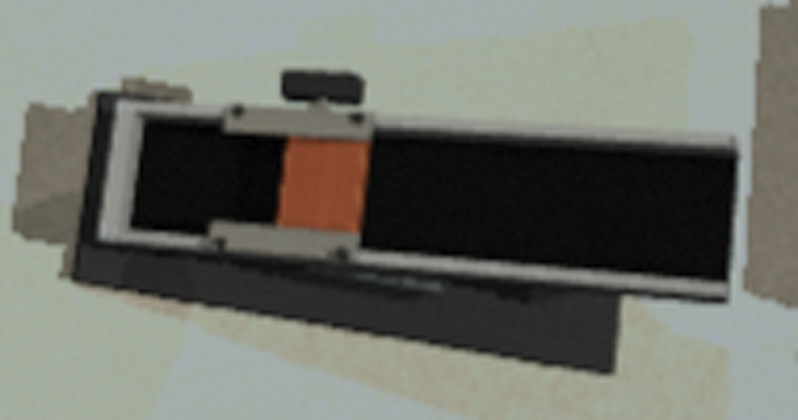

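```bash
cat >> h.py <<'E'
from scipy.optimize import least_squares
def chpose(v):
    c,s=np.cos(np.radians(28)),np.sin(np.radians(28))
    Y=Ro.from_euler('z',v[2],degrees=True).as_matrix()   # yaw of uphill direction
    R=Y@np.array([[c,0,-s],[0,1,0],[s,0,c]]); return np.array([v[0],v[1],.05+(v[3] if len(v)>3 else 0)]),R
def fitch(obs,x0):  # obs: (pic,uv,Xch mm)
    def f(v):
        o,R=chpose(v); return np.concatenate([proj(p,o+R@(np.array(X)/1000))[0]-uv for p,uv,X in obs])
    return least_squares(f,x0)
E
python3 - <<'E'
from h import *
np.set_printoptions(precision=4,suppress=True)
T=cam('top')
q=lambda a,b:np.array([a,b])/4.2+[310-.4,170-.4]
obs=[(T,q(225,131),(50,24,21)),(T,q(373,137),(125,24,21)),(T,q(210,222),(50,-24,21)),(T,q(360,238),(125,-24,21)),(T,q(732,218),(290,0,18))]
r=fitch(obs,[.56,-.09,-90]); print(r.x,r.fun.round(1))
o,R=chpose(r.x)
for uv in [(281,185),(366,185)]:
    co,d=ray(T,q(*uv)); co=R.T@(co-o); d=R.T@d; print((co+d*(.014-co[2])/d[2])*1000)
E
```

```text
[  0.5621  -0.1014 -91.119 ] [-0.2 -0.  -0.4  1.   0.4 -0.2  0.  -0.8  0.1  0. ]
[81.0056 -0.6423 14.    ]
[123.3449   2.8453  14.    ]
```

>>> {"op": "drive_tool", "data": {
  "angular": [
    [0,0,-0.103],
    [0,0,-0.103],
    [0,0,-0.103],
    [0,0,-0.103],
    [0,0,0],
    [0,0,0],
    [0,0,0],
    [0,0,0],
    [0,0,0],
    [0,0,0],
    [0,0,0],
    [0,0,0],
    [0,0,0],
    [0,0,0],
    [0,0,0],
    [0,0,0],
    [0,0,0],
    [0,0,0],
    [0,0,0],
    [0,0,0]
  ],
  "delta_pos": [
    [0,0,0],
    [0,0,0],
    [0,0,0],
    [0,0,0],
    [-1.6,-3.1,0.3],
    [-1.6,-3.1,0.3],
    [-1.6,-3.1,0.3],
    [-1.6,-3.1,0.3],
    [-1.6,-3.1,0.3],
    [-1.6,-3.1,0.3],
    [-1.6,-3.1,0.3],
    [-1.6,-3.1,0.3],
    [-1.6,-3.1,0.3],
    [-1.6,-3.1,0.3],
    [-1.6,-3.1,0.3],
    [-1.6,-3.1,0.3],
    [-1.6,-3.1,0.3],
    [-1.6,-3.1,0.3],
    [-1.6,-3.1,0.3],
    [0,0,0]
  ],
  "gripper": [8.7,8.7,8.7,8.7,8.7,8.7,8.7,8.7,8.7,8.7,8.7,8.7,8.7,8.7,8.7,8.7,8.7,8.7,8.7,8.7],
  "squeeze": 15
}}

```text
time_s: 4.6
tool_pos: [0.5022, 0.1249, 0.1915]
tool_rot: [-179.9, 0.1, 179.5]
force: [0.4, 0.0, -1.1]
grip_width: 0.0869
grasp_force: 0.0
```

Run:
```python
from h import *
np.set_printoptions(precision=4,suppress=True)
W=cam('wrist'); save(W,'w1.png')
for r in models.search_frame(W,'lid_a_handle')[:3]: print(r, onz(W,r['centre'],.0935))
```

```text
{'centre': [268.2, 205.2], 'p': 0.59} [0.5089 0.1296 0.0935]
```

View pics/w1.png

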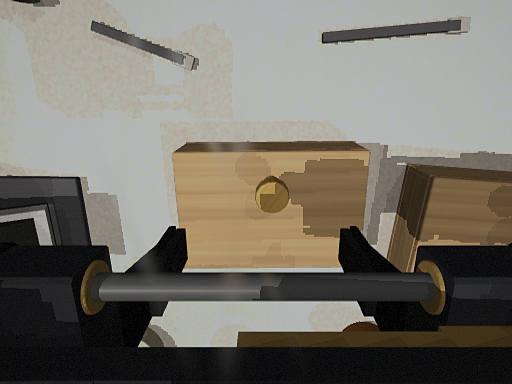

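Run:
```python
from h import *
np.set_printoptions(precision=4,suppress=True)
W=cam('wrist')
T=cam('top')
print(onz(W,(272,195),.0935),tri((W,(272,195)),(T,(236,219))))
for uv in [(173,152),(370,151)]: print(onz(W,uv,.0585))
```

```text
[0.4981 0.1382 0.0935] [0.5055 0.1351 0.0694]
[0.4687 0.0499 0.0585]
[0.4682 0.2272 0.0585]
```

>>> {"op": "drive_tool", "data": {
  "angular": [
    [0,0,0],
    [0,0,0],
    [0,0,0],
    [0,0,0],
    [0,0,0],
    [0,0,0],
    [0,0,0],
    [0,0,0],
    [0,0,0],
    [0,0,0]
  ],
  "delta_pos": [
    [0.2,1.0,1.5],
    [0,0,3.0],
    [0,0,3.0],
    [0,0,2.0],
    [0,0,0.7],
    [0,0,0],
    [0,0,0],
    [0,0,0],
    [0,0,0],
    [0,0,0]
  ],
  "gripper": [8.7,8.7,8.7,8.7,8.7,2.0,2.0,2.0,2.0,2.0],
  "squeeze": 12
}}

```text
time_s: 5.8
tool_pos: [0.4988, 0.1409, 0.0903]
tool_rot: [180.0, 0.1, -180.0]
force: [0.2, 0.0, 0.7]
grip_width: 0.0552
grasp_force: 0.0
```

>>> {"op": "drive_tool", "data": {
  "angular": [
    [0,0,0],
    [0,0,0],
    [0,0,0],
    [0,0,0],
    [0,0,0]
  ],
  "delta_pos": [
    [0,0,0.1],
    [0,0,0],
    [0,0,0],
    [0,0,0],
    [0,0,0]
  ],
  "gripper": [2.0,2.0,2.0,2.0,2.0],
  "squeeze": 12
}}

```text
time_s: 6.3
tool_pos: [0.4986, 0.1325, 0.0885]
tool_rot: [-179.4, -0.1, 179.7]
force: [-1.8, -16.8, 5.8]
grip_width: 0.027
grasp_force: 12.0
```

```bash
python3 -c "
import numpy as np
t=np.radians(np.linspace(0,95,19)+0);p=np.arctan2(43,-90)-t
x=9.97*np.cos(p);z=9.97*np.sin(p)
print([[round(-a,2),0,round(-b,2)] for a,b in zip(np.diff(x),np.diff(z))])"
```

```text
[[np.float64(-0.43), 0, np.float64(-0.81)], [np.float64(-0.51), 0, np.float64(-0.77)], [np.float64(-0.57), 0, np.float64(-0.72)], [np.float64(-0.64), 0, np.float64(-0.66)], [np.float64(-0.7), 0, np.float64(-0.6)], [np.float64(-0.75), 0, np.float64(-0.53)], [np.float64(-0.79), 0, np.float64(-0.46)], [np.float64(-0.83), 0, np.float64(-0.39)], [np.float64(-0.86), 0, np.float64(-0.31)], [np.float64(-0.89), 0, np.float64(-0.23)], [np.float64(-0.91), 0, np.float64(-0.14)], [np.float64(-0.92), 0, np.float64(-0.06)], [np.float64(-0.92), 0, np.float64(0.02)], [np.float64(-0.91), 0, np.float64(0.11)], [np.float64(-0.9), 0, np.float64(0.19)], [np.float64(-0.88), 0, np.float64(0.27)], [np.float64(-0.85), 0, np.float64(0.35)], [np.float64(-0.81), 0, np.float64(0.43)]]
```

>>> {"op": "drive_tool", "data": {
  "angular": [
    [0,0,0],
    [0,0,0],
    [0,0,0],
    [0,0,0],
    [0,0,0],
    [0,0,0],
    [0,0,0],
    [0,0,0],
    [0,0,0],
    [0,0,0],
    [0,0,0],
    [0,0,0],
    [0,0,0],
    [0,0,0],
    [0,0,0],
    [0,0,0],
    [0,0,0],
    [0,0,0],
    [0,0,0],
    [0,0,0]
  ],
  "delta_pos": [
    [0,-0.8,0],
    [-0.43,0,-0.81],
    [-0.51,0,-0.77],
    [-0.57,0,-0.72],
    [-0.64,0,-0.66],
    [-0.7,0,-0.6],
    [-0.75,0,-0.53],
    [-0.79,0,-0.46],
    [-0.83,0,-0.39],
    [-0.86,0,-0.31],
    [-0.89,0,-0.23],
    [-0.91,0,-0.14],
    [-0.92,0,-0.06],
    [-0.92,0,0.02],
    [-0.91,0,0.11],
    [-0.9,0,0.19],
    [-0.88,0,0.27],
    [-0.85,0,0.35],
    [-0.81,0,0.43],
    [0,0,0]
  ],
  "gripper": [2,2,2,2,2,2,2,2,2,2,2,2,2,2,2,2,2,2,2,2]
}}

```text
time_s: 8.3
tool_pos: [0.641, 0.1324, 0.1313]
tool_rot: [-180.0, 0.2, 180.0]
force: [3.3, -4.6, 1.0]
grip_width: 0.0272
grasp_force: 12.0
```

Run:
```python
from h import *
T=cam('top'); 
for n in ('spare_center','disc_center'): print(n,[(r['centre'],r['p'],onz(T,r['centre'],.019)) for r in models.search_frame(T,n)[:3]])
im=T['pixels'][130:270,80:320]; a=cv2.resize(im,None,fx=3,fy=3,interpolation=cv2.INTER_CUBIC); cv2.imwrite('pics/t2.png',a[:,:,::-1]); print(st())
```

```text
spare_center [([140.0, 177.1], 0.32, array([0.57438141, 0.37288509, 0.019     ]))]
disc_center []
{'time_s': np.float64(8.45), 'qpos': array([-26.7248,  22.781 ,  16.19  ,  90.5688,  -6.6687,  67.4782,
        80.8031]), 'tool_pos': array([0.6401, 0.1324, 0.1318]), 'tool_rot': array([-1.799864e+02,  1.307000e-01,  1.799912e+02]), 'force': array([ 2.1934, -5.218 ,  0.5334]), 'grip_width': np.float64(0.0273), 'grasp_force': np.float64(11.9996)}
```

View pics/t2.png

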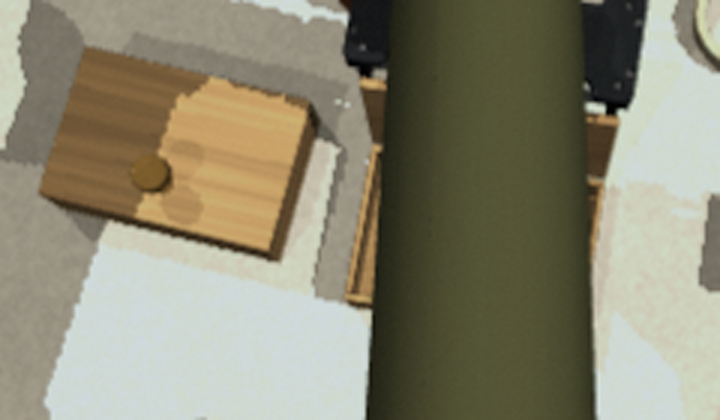

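>>> {"op": "drive_tool", "data": {
  "angular": [
    [0,0,0],
    [0,0,0],
    [0,0,0],
    [0,0,0],
    [0,0,0],
    [0,0,0],
    [0,0,0]
  ],
  "delta_pos": [
    [0,0,0],
    [0,0,0],
    [0,0,-1],
    [0,0,-3],
    [0,0,-4],
    [0,0,-4],
    [0,0,0]
  ],
  "gripper": [6,6,6,6,6,6,6]
}}

```text
time_s: 9.15
tool_pos: [0.6419, 0.1347, 0.2598]
tool_rot: [179.7, 0.7, -179.9]
force: [0.3, -0.3, -0.3]
grip_width: 0.0599
grasp_force: 0.0
```

Run:
```python
from h import *
W=cam('wrist'); save(W,'w2.png')
for n in ('spare_center','disc_center','case_a'): print(n,[(r['centre'],r['p'],onz(W,r['centre'],.019)) for r in models.search_frame(W,n)[:3]])
print(st())
```

```text
spare_center [([257.5, 139.6], 0.38, array([0.61754118, 0.12993828, 0.019     ]))]
disc_center [([213.5, 61.5], 0.76, array([0.52849444, 0.07998124, 0.019     ])), ([449.7, 89.7], 0.49, array([0.55864839, 0.35612661, 0.019     ]))]
case_a [([449.2, 90.1], 0.77, array([0.55909759, 0.35562045, 0.019     ])), ([263.0, 89.7], 0.74, array([0.5590556 , 0.13656358, 0.019     ]))]
{'time_s': np.float64(9.35), 'qpos': array([-27.2482,  18.5307,  16.903 ,  82.1876,  -5.429 ,  80.1541,
        79.8361]), 'tool_pos': array([0.6382, 0.1336, 0.2509]), 'tool_rot': array([ 1.799693e+02, -8.690000e-02, -1.799272e+02]), 'force': array([ 0.4306,  0.3402, -0.2504]), 'grip_width': np.float64(0.0593), 'grasp_force': np.float64(0.0)}
```

View pics/w2.png

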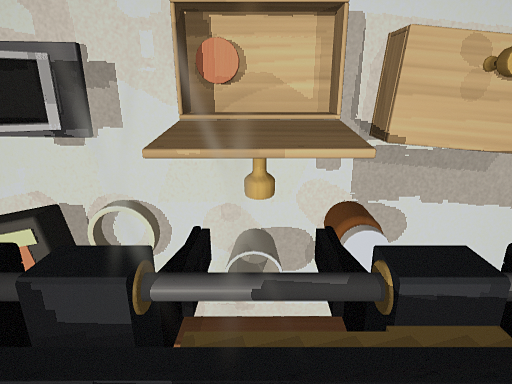

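>>> {"op": "drive_tool", "data": {
  "angular": [
    [0,0,0],
    [0,0,0],
    [0,0,0],
    [0,0,0],
    [0,0,0],
    [0,0,0],
    [0,0,0],
    [0,0,0],
    [0,0,0],
    [0,0,0]
  ],
  "delta_pos": [
    [0,0,4],
    [0,0,4],
    [0,0,3],
    [0,0,1],
    [0,0,0],
    [0,0,0],
    [0,0,0],
    [0,0,0],
    [0,0,0],
    [0,0,0]
  ],
  "gripper": [6,6,6,6,2,2,2,2,2,2]
}}

```text
time_s: 10.35
tool_pos: [0.6398, 0.1323, 0.1329]
tool_rot: [-180.0, 0.1, 180.0]
force: [0.2, -0.8, 3.5]
grip_width: 0.0271
grasp_force: 12.0
```

>>> {"op": "drive_tool", "data": {
  "angular": [
    [0,0,0],
    [0,0,0],
    [0,0,0],
    [0,0,0],
    [0,0,0],
    [0,0,0],
    [0,0,0],
    [0,0,0],
    [0,0,0],
    [0,0,0],
    [0,0,0],
    [0,0,0],
    [0,0,0],
    [0,0,0],
    [0,0,0],
    [0,0,0],
    [0,0,0],
    [0,0,0],
    [0,0,0],
    [0,0,0]
  ],
  "delta_pos": [
    [0.81,0,-0.43],
    [0.85,0,-0.35],
    [0.88,0,-0.27],
    [0.9,0,-0.19],
    [0.91,0,-0.11],
    [0.92,0,-0.02],
    [0.92,0,0.06],
    [0.91,0,0.14],
    [0.89,0,0.23],
    [0.86,0,0.31],
    [0.83,0,0.39],
    [0.79,0,0.46],
    [0.75,0,0.53],
    [0.7,0,0.6],
    [0.64,0,0.66],
    [0.57,0,0.72],
    [0.51,0,0.77],
    [0.43,0,0.81],
    [0,0,0.3],
    [0,0,0]
  ],
  "gripper": [2,2,2,2,2,2,2,2,2,2,2,2,2,2,2,2,2,2,2,2]
}}

```text
time_s: 12.35
tool_pos: [0.4983, 0.1323, 0.0862]
tool_rot: [-180.0, -0.0, 180.0]
force: [-2.0, -6.9, 10.4]
grip_width: 0.0272
grasp_force: 12.0
```

>>> {"op": "drive_tool", "data": {
  "angular": [
    [0,0,0],
    [0,0,0],
    [0,0,0],
    [0,0,0],
    [0,0,0],
    [0,0,0.07],
    [0,0,0],
    [0,0,0],
    [0,0,0],
    [0,0,0],
    [0,0,0],
    [0,0,0],
    [0,0,0]
  ],
  "delta_pos": [
    [0,0,0],
    [0,0,0],
    [0,0,-2],
    [0,0,-4],
    [0,0,-4],
    [-0.8,2,-1.5],
    [-0.8,4,0],
    [-0.8,4,0],
    [-0.8,4,0],
    [0,4,0],
    [0,4,0],
    [0,1.8,0],
    [0,0,0]
  ],
  "gripper": [6,6,6,7,7,8,8,8,8,8,8,8,8]
}}

```text
time_s: 13.65
tool_pos: [0.5425, 0.3742, 0.1988]
tool_rot: [179.9, -0.2, 176.4]
force: [-0.4, 0.7, -0.3]
grip_width: 0.0799
grasp_force: 0.0
```

Run:
```python
from h import *
np.set_printoptions(precision=4,suppress=True)
W=cam('wrist'); save(W,'w3.png'); print(st())
r=models.cut_out(W,'lid_b')
for c in r[:2]: print(c['centre'],c['p'],c['pixels'].sum())
print([(r['centre'],r['p']) for r in models.search_frame(W,'lid_b_handle')[:2]])
T=cam('top'); r=models.cut_out(T,'case_a')
for c in r[:2]: print(c['centre'],c['p'],c['pixels'].sum())
```

```text
{'time_s': np.float64(13.7), 'qpos': array([-43.0848,  20.4076,   8.3844,  85.0356,  -3.1153,  74.8872,
        51.8382]), 'tool_pos': array([0.5436, 0.3711, 0.1991]), 'tool_rot': array([179.9959,  -0.1429, 176.2394]), 'force': array([ 0.5143, -1.4675, -0.0347]), 'grip_width': np.float64(0.08), 'grasp_force': np.float64(0.0)}
[256.3, 191.8] 0.59 20478
[49.7, 181.3] 0.57 12909
[([257.0, 196.4], 0.7), ([62.4, 179.9], 0.35)]
[161.3, 190.7] 0.92 2236
[238.3, 208.5] 0.71 4515
```

View pics/w3.png

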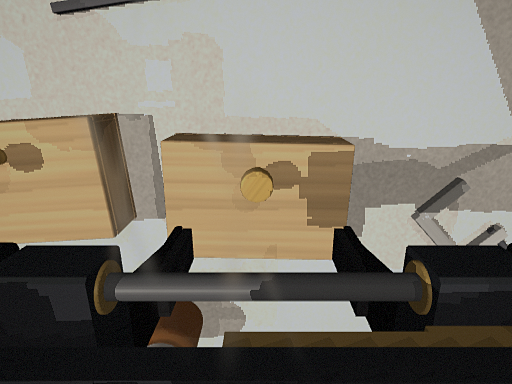

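Run:
```python
from h import *
np.set_printoptions(precision=4,suppress=True)
W=cam('wrist')
print(onz(W,(257,187),.0935))
a,b=onz(W,(161,141),.0585),onz(W,(354,144),.0585); print(a,b,(a+b)/2,np.degrees(np.arctan2(*(b-a)[:2]))); print(st()['tool_pos'])
for uv in((165,258),(351,259)): print(onz(W,uv,.0585))
```

```text
[0.539  0.3628 0.0935]
[0.4991 0.2768 0.0585] [0.5146 0.4538 0.0585] [0.5069 0.3653 0.0585] 5.001040351019848
[0.5459 0.3669 0.2007]
[0.6192 0.2606 0.0585]
[0.6341 0.4525 0.0585]
```

>>> {"op": "drive_tool", "data": {
  "angular": [
    [0,0,0.015],
    [0,0,0],
    [0,0,0],
    [0,0,0],
    [0,0,0],
    [0,0,0],
    [0,0,0],
    [0,0,0],
    [0,0,0],
    [0,0,0],
    [0,0,0],
    [0,0,0],
    [0,0,0]
  ],
  "delta_pos": [
    [0.9,-0.4,1.5],
    [0,0,4.0],
    [0,0,3.5],
    [0,0,1.5],
    [0,0,0.7],
    [0,0,0],
    [0,0,0],
    [0,0,0],
    [0,0,0],
    [0,0,0],
    [0,0,0],
    [0,0,0],
    [0,0,0]
  ],
  "gripper": [8,8,8,8,8,2.0,2.0,2.0,2.0,2,2,2,2]
}}

```text
time_s: 15.25
tool_pos: [0.5368, 0.3695, 0.0893]
tool_rot: [179.6, 0.2, 175.2]
force: [2.9, 8.4, -2.7]
grip_width: 0.0271
grasp_force: 12.0
```

>>> {"op": "drive_tool", "data": {
  "angular": [
    [0,0,0],
    [0,0,0],
    [0,0,0],
    [0,0,0],
    [0,0,0],
    [0,0,0],
    [0,0,0],
    [0,0,0],
    [0,0,0],
    [0,0,0],
    [0,0,0],
    [0,0,0],
    [0,0,0],
    [0,0,0],
    [0,0,0],
    [0,0,0],
    [0,0,0],
    [0,0,0],
    [0,0,0],
    [0,0,0]
  ],
  "delta_pos": [
    [0,0.4,0],
    [-0.43,0,-0.81],
    [-0.51,0,-0.77],
    [-0.57,0,-0.72],
    [-0.64,0,-0.66],
    [-0.7,0,-0.6],
    [-0.75,0,-0.53],
    [-0.79,0,-0.46],
    [-0.83,0,-0.39],
    [-0.86,0,-0.31],
    [-0.89,0,-0.23],
    [-0.91,0,-0.14],
    [-0.92,0,-0.06],
    [-0.92,0,0.02],
    [-0.91,0,0.11],
    [-0.9,0,0.19],
    [-0.88,0,0.27],
    [-0.85,0,0.35],
    [-0.81,0,0.43],
    [0,0,0]
  ],
  "gripper": [2,2,2,2,2,2,2,2,2,2,2,2,2,2,2,2,2,2,2,2]
}}

```text
time_s: 17.25
tool_pos: [0.6791, 0.3575, 0.131]
tool_rot: [179.9, 0.2, 175.1]
force: [2.9, 6.2, 1.4]
grip_width: 0.0271
grasp_force: 12.0
```

>>> {"op": "drive_tool", "data": {
  "angular": [
    [0,0,0],
    [0,0,0],
    [0,0,0],
    [0,0,0],
    [0,0,0],
    [0,0,0],
    [0,0,0],
    [0,0,0]
  ],
  "delta_pos": [
    [0,0,0],
    [0,0,0],
    [0,0,-1],
    [0,0,-3],
    [0,0,-4],
    [0,0,-4],
    [0,0,0],
    [0,0,0]
  ],
  "gripper": [6,6,6,6,6,6,6,6]
}}

```text
time_s: 18.05
tool_pos: [0.6777, 0.356, 0.2537]
tool_rot: [180.0, 0.2, 175.1]
force: [0.4, -0.9, -1.4]
grip_width: 0.0597
grasp_force: 0.0
```

Run:
```python
from h import *
W=cam('wrist'); save(W,'w4.png')
for n in ('spare_center','disc_center','case_b'): print(n,[(r['centre'],r['p'],onz(W,r['centre'],.019)) for r in models.search_frame(W,n)[:3]])
print(st())
```

```text
spare_center [([220.6, 59.3], 0.56, array([0.5565743 , 0.31936803, 0.019     ])), ([259.6, 138.1], 0.28, array([0.64837283, 0.35526778, 0.019     ]))]
disc_center []
case_b [([66.2, 52.6], 0.67, array([0.53486284, 0.14818488, 0.019     ])), ([271.0, 91.3], 0.57, array([0.59569282, 0.37320852, 0.019     ]))]
{'time_s': np.float64(18.25), 'qpos': array([-35.8528,  32.9525,  10.2802,  61.8288,  -5.5548,  85.8646,
        58.3377]), 'tool_pos': array([0.6761, 0.3564, 0.2496]), 'tool_rot': array([-1.798662e+02, -1.564000e-01,  1.751150e+02]), 'force': array([-0.608 , -0.01  , -0.5601]), 'grip_width': np.float64(0.0603), 'grasp_force': np.float64(0.0)}
```

View pics/w4.png

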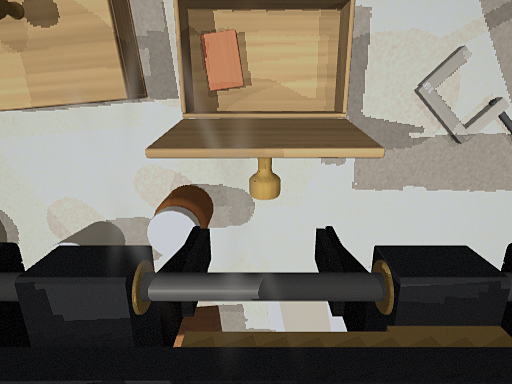

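>>> {"op": "drive_tool", "data": {
  "angular": [
    [0,0,0],
    [0,0,0],
    [0,0,0],
    [0,0,0],
    [0,0,0],
    [0,0,0],
    [0,0,0],
    [0,0,0],
    [0,0,0],
    [0,0,0],
    [0,0,0],
    [0,0,0],
    [0,0,0],
    [0,0,0],
    [0,0,-0.066],
    [0.12,0,0],
    [0.12,0,0],
    [0.12,0,0],
    [0.128,0,0],
    [0,0,0]
  ],
  "delta_pos": [
    [0.5,-3.63,0],
    [0.5,-3.63,0],
    [0.5,-3.63,0],
    [0.5,-3.63,0],
    [0.5,-3.63,0],
    [0.5,-3.63,0],
    [0.5,-3.63,0],
    [0.5,-3.63,0],
    [0.5,-3.63,0],
    [0.5,-3.63,0.5],
    [0.5,-3.63,0.5],
    [0.5,-3.63,1],
    [0.6,-3.63,1],
    [0.6,-3.63,1],
    [0,0,0],
    [0,0,0],
    [0,0,0],
    [0,0,0],
    [0,0,0],
    [0,0,0]
  ],
  "gripper": [7,7,7,7,7,7,7,7,7,7,7,7,7,7,7,7,7,7,7,7]
}}

```text
time_s: 20.25
tool_pos: [0.5615, -0.1376, 0.2085]
tool_rot: [-152.1, -0.3, 179.4]
force: [-0.7, 0.9, -0.9]
grip_width: 0.0698
grasp_force: 0.0
```

Run:
```python
from h import *
np.set_printoptions(precision=4,suppress=True)
print(st())
W=cam('wrist'); save(W,'w5.png')
o,R=chpose([.5621,-.1014,-91.12])
s=telemetry.get_obs(); print('tcp in ch',R.T@(s['tool_pos']-o)*1000)
P=[(50,24,21),(125,24,21),(50,-24,21),(125,-24,21),(82,0,14),(122,0,14)]
print(proj(W,[o+R@(np.array(X)/1000) for X in P]).round(0).tolist())
```

```text
{'time_s': np.float64(20.25), 'qpos': array([-22.9372,  10.8355,  19.5   , 101.3048,  25.4654,  72.7238,
        77.2535]), 'tool_pos': array([ 0.5615, -0.1376,  0.2085]), 'tool_rot': array([-152.0552,   -0.3216,  179.4489]), 'force': array([-0.7111,  0.8785, -0.9281]), 'grip_width': np.float64(0.0698), 'grasp_force': np.float64(0.0)}
tcp in ch [109.1885   0.0528 122.6451]
[[327.0, 223.0], [240.0, 222.0], [331.0, 169.0], [239.0, 168.0], [290.0, 194.0], [244.0, 193.0]]
```

View pics/w5.png

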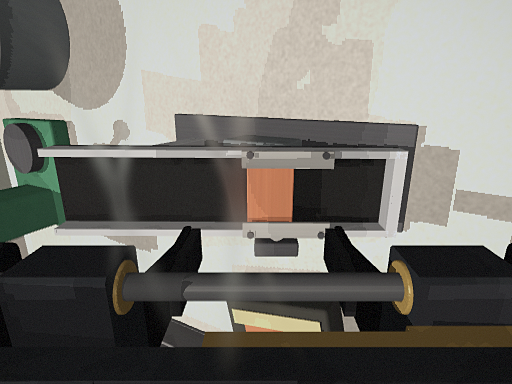

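>>> {"op": "drive_tool", "data": {
  "angular": [
    [0,0,0],
    [0,0,0],
    [0,0,0],
    [0,0,0],
    [0,0,0],
    [0,0,0],
    [0,0,0]
  ],
  "delta_pos": [
    [0,0.8,1.5],
    [0,0,3],
    [0,0,3],
    [0,0,1.5],
    [0,0,0.8],
    [0,0,0.5],
    [0,0,0]
  ],
  "gripper": [7,7,7,7,7,7,7]
}}

```text
time_s: 21.0
tool_pos: [0.561, -0.1852, 0.1172]
tool_rot: [-152.1, 0.0, 178.8]
force: [-0.2, 0.1, 0.2]
grip_width: 0.07
grasp_force: 0.0
```

Run:
```python
from h import *
np.set_printoptions(precision=4,suppress=True)
o,R=chpose([.5621,-.1014,-91.12]); cam('wrist')
s=telemetry.get_obs(); print('tcp in ch',R.T@(s['tool_pos']-o)*1000,s['force'],R.T@rot(s['tool_rot']))
```

```text
tcp in ch [105.1986   1.035   20.5783] [ 0.148  -0.041   0.7735] [[-0.0005 -1.     -0.0013]
 [-1.      0.0005  0.0009]
 [-0.0009  0.0013 -1.    ]]
```

>>> {"op": "drive_tool", "data": {
  "angular": [
    [0,0,0],
    [0,0,0],
    [0,0,0],
    [0,0,0],
    [0,0,0],
    [0,0,0],
    [0,0,0],
    [0,0,0],
    [0,0,0],
    [0,0,0],
    [0,0,0],
    [0,0,0],
    [0,0,0],
    [0,0,0],
    [0,0,0],
    [0,0,0],
    [0,0,0]
  ],
  "delta_pos": [
    [0,0.5,0.15],
    [0,0,0.15],
    [0,0,0],
    [0,0,0],
    [0,-0.5,0],
    [0,-0.5,0],
    [0,-0.5,0],
    [0,-0.5,0],
    [0,-0.5,0],
    [0,-0.5,0],
    [0,-0.5,0],
    [0,-0.5,0],
    [0,-0.5,0],
    [0,-0.5,0],
    [0,-0.5,0],
    [0,-0.5,0],
    [0,0,0]
  ],
  "gripper": [4.8,4.8,4.8,4.8,4.8,4.8,4.8,4.8,4.8,4.8,4.8,4.8,4.8,4.8,4.8,4.8,4.8],
  "squeeze": 40
}}

```text
time_s: 22.75
tool_pos: [0.5605, -0.2352, 0.1408]
tool_rot: [-152.0, 0.1, 178.9]
force: [1.9, 2.1, -0.5]
grip_width: 0.0481
grasp_force: 1.4
```

Run:
```python
from h import *
np.set_printoptions(precision=4,suppress=True)
o,R=chpose([.5621,-.1014,-91.12]); W=cam('wrist')
s=telemetry.get_obs(); print('tcp in ch',R.T@(s['tool_pos']-o)*1000,R.T@s['force'],s['grip_width'])
im=W['pixels'][120:300,20:440]; a=cv2.resize(im,(798,342),interpolation=cv2.INTER_CUBIC); cv2.imwrite('pics/w6.png',a[:,:,::-1])
```

```text
tcp in ch [160.7507   1.0085  17.3912] [-2.2011  1.5483  0.1696] 0.04803941936608084
```

View pics/w6.png

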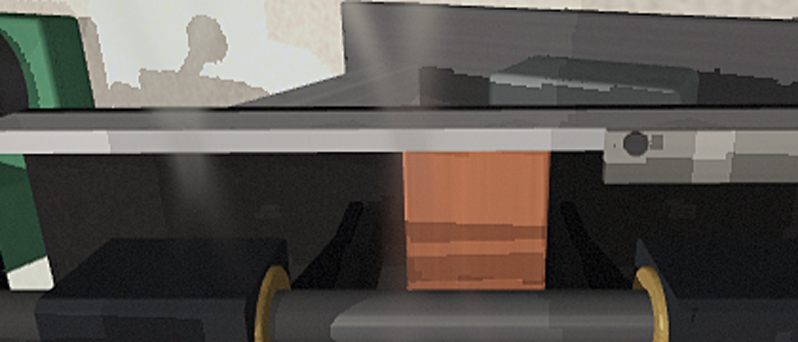

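>>> {"op": "drive_tool", "data": {
  "angular": [
    [0,0,0],
    [0,0,0],
    [0,0,0],
    [0,0,0],
    [0,0,0],
    [0,0,0]
  ],
  "delta_pos": [
    [0,0.4,0],
    [0,0,0],
    [0,0,0],
    [0,0,0],
    [0,0,0],
    [0,0,0]
  ],
  "gripper": [3.5,3.5,3.5,3.5,3.5,3.5],
  "squeeze": 30
}}

```text
time_s: 23.4
tool_pos: [0.5599, -0.2308, 0.1378]
tool_rot: [-152.1, -0.0, 178.9]
force: [0.2, -0.5, -1.9]
grip_width: 0.0398
grasp_force: 30.0
```

>>> {"op": "drive_tool", "data": {
  "angular": [
    [0,0,0],
    [0,0,0],
    [0,0,0],
    [0,0,0],
    [0,0,0],
    [0,0,0]
  ],
  "delta_pos": [
    [0,0,-0.5],
    [0,0,-1],
    [0,0,-2],
    [0,0,-3],
    [0,0,-3],
    [0,0,0]
  ],
  "gripper": [3.5,3.5,3.5,3.5,3.5,3.5]
}}

```text
time_s: 24.0
tool_pos: [0.5645, -0.1833, 0.2263]
tool_rot: [-152.1, 0.5, 179.2]
force: [0.4, 0.1, -3.0]
grip_width: 0.0399
grasp_force: 30.0
```

>>> {"op": "drive_tool", "data": {
  "angular": [
    [-0.12,0,0],
    [-0.12,0,0],
    [-0.12,0,0],
    [-0.128,0,0],
    [0,0,0.068],
    [0,0,0],
    [0,0,0],
    [0,0,0],
    [0,0,0],
    [0,0,0],
    [0,0,0],
    [0,0,0],
    [0,0,0],
    [0,0,0],
    [0,0,0],
    [0,0,0],
    [0,0,0],
    [0,0,0],
    [0,0,0],
    [0,0,0]
  ],
  "delta_pos": [
    [0,0,-0.5],
    [0,0,-0.5],
    [0,0,-0.5],
    [0,0,-0.5],
    [0,0,-0.5],
    [0.38,4.2,-0.2],
    [0.38,4.2,-0.2],
    [0.38,4.2,-0.2],
    [0.38,4.2,-0.2],
    [0.38,4.2,-0.2],
    [0.38,4.2,-0.2],
    [0.38,4.2,-0.2],
    [0.38,4.2,-0.2],
    [0.38,4.2,0],
    [0.38,4.2,0],
    [0.38,4.2,0],
    [0.38,4.2,0],
    [0.38,4.2,0],
    [0.38,4.2,0],
    [0,0,0]
  ],
  "gripper": [3.5,3.5,3.5,3.5,3.5,3.5,3.5,3.5,3.5,3.5,3.5,3.5,3.5,3.5,3.5,3.5,3.5,3.5,3.5,3.5]
}}

```text
time_s: 26.0
tool_pos: [0.5553, 0.4183, 0.259]
tool_rot: [179.9, -0.3, 175.6]
force: [-1.0, 0.5, -3.7]
grip_width: 0.0393
grasp_force: 30.0
```

Run:
```python
from h import *
np.set_printoptions(precision=4,suppress=True)
W=cam('wrist');W=cam('wrist'); save(W,'w7.png'); print(st())
T=cam('top'); im=T['pixels'][120:230,70:290]; a=cv2.resize(im,(512,256),interpolation=cv2.INTER_CUBIC)
cv2.imwrite('pics/w7.png',np.vstack([W['pixels'][:330],a])[:,:,::-1])
X=[[sx*.055,sy*.085,z] for z in (.05,) for sx in(-1,1) for sy in(-1,1)]
c=np.array([.567,.3674,0]);Rz=Ro.from_euler('z',-5,degrees=True).as_matrix()
print(proj(W,np.array(X)@Rz.T+c).round(0).tolist(),proj(W,[c+Rz@[-.008,.042,.005]]).round(),(proj(T,np.array(X)@Rz.T+c)-[70,120]).round(0).tolist())
```

```text
{'time_s': np.float64(26.1), 'qpos': array([-41.481 ,  23.2482,   4.0938,  74.1025,  -1.5653,  82.8879,
        47.6491]), 'tool_pos': array([0.5584, 0.4109, 0.2598]), 'tool_rot': array([-179.8311,   -0.0931,  175.1687]), 'force': array([-0.1323, -0.8258, -3.8188]), 'grip_width': np.float64(0.0394), 'grasp_force': np.float64(29.9969)}
[[147.0, 131.0], [298.0, 132.0], [156.0, 222.0], [294.0, 223.0]] [[260. 164.]] [[98.0, 89.0], [26.0, 71.0], [111.0, 44.0], [40.0, 26.0]]
```

View pics/w7.png

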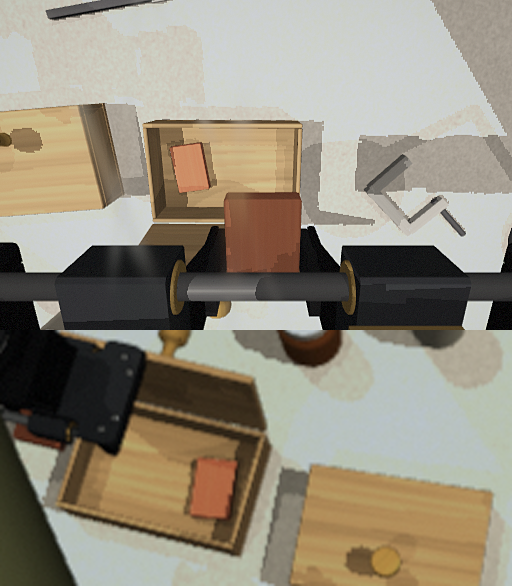

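>>> {"op": "drive_tool", "data": {
  "angular": [
    [0,0,0],
    [0,0,0],
    [0,0,0],
    [0,0,0],
    [0,0,0],
    [0,0,0],
    [0,0,0],
    [0,0,0]
  ],
  "delta_pos": [
    [-0.4,-0.6,2],
    [0,0,3.5],
    [0,0,3.5],
    [0,0,3.0],
    [0,0,2.0],
    [0,0,0],
    [0,0,0],
    [0,0,0]
  ],
  "gripper": [3.5,3.5,3.5,3.5,3.5,3.5,3.5,3.5]
}}

```text
time_s: 26.95
tool_pos: [0.5642, 0.4037, 0.1243]
tool_rot: [179.9, 0.2, 175.0]
force: [0.3, 0.9, -2.7]
grip_width: 0.0395
grasp_force: 30.0
```

>>> {"op": "drive_tool", "data": {
  "angular": [
    [0,0,0],
    [0,0,0],
    [0,0,0],
    [0,0,0],
    [0,0,0],
    [0,0,0],
    [0,0,0],
    [0,0,0]
  ],
  "delta_pos": [
    [0.2,0,2],
    [0,0,2],
    [0,0,2],
    [0,0,1.5],
    [0,0,1.0],
    [0,0,0.5],
    [0,0,0.3],
    [0,0,0]
  ],
  "gripper": [3.5,3.5,3.5,3.5,3.5,3.5,3.5,3.5]
}}

```text
time_s: 27.75
tool_pos: [0.561, 0.4042, 0.0294]
tool_rot: [180.0, 0.0, 175.0]
force: [0.3, -0.1, -3.7]
grip_width: 0.0396
grasp_force: 30.0
```

>>> {"op": "drive_tool", "data": {
  "angular": [
    [0,0,0],
    [0,0,0],
    [0,0,0],
    [0,0,0]
  ],
  "delta_pos": [
    [0,0,0.2],
    [0,0,0.2],
    [0,0,0.2],
    [0,0,0]
  ],
  "gripper": [3.5,3.5,3.5,3.5]
}}

```text
time_s: 28.15
tool_pos: [0.5605, 0.404, 0.0228]
tool_rot: [-180.0, -0.0, 175.0]
force: [-0.9, 0.3, -4.2]
grip_width: 0.0396
grasp_force: 30.0
```

>>> {"op": "drive_tool", "data": {
  "angular": [
    [0,0,0],
    [0,0,0],
    [0,0,0]
  ],
  "delta_pos": [
    [0,0,0.1],
    [0,0,0.1],
    [0,0,0]
  ],
  "gripper": [3.5,3.5,3.5]
}}

```text
time_s: 28.45
tool_pos: [0.5608, 0.4042, 0.0212]
tool_rot: [180.0, 0.0, 175.0]
force: [0.1, 0.5, -2.7]
grip_width: 0.0393
grasp_force: 30.0
```

>>> {"op": "drive_tool", "data": {
  "angular": [
    [0,0,0],
    [0,0,0],
    [0,0,0]
  ],
  "delta_pos": [
    [0,0,0.1],
    [0,0,0.1],
    [0,0,0]
  ],
  "gripper": [3.5,3.5,3.5]
}}

```text
time_s: 28.75
tool_pos: [0.5608, 0.4042, 0.0211]
tool_rot: [180.0, 0.0, 175.0]
force: [-3.3, -2.3, 7.5]
grip_width: 0.0398
grasp_force: 30.0
```

>>> {"op": "drive_tool", "data": {
  "angular": [
    [0,0,0],
    [0,0,0],
    [0,0,0],
    [0,0,0],
    [0,0,0],
    [0,0,0],
    [0,0,0],
    [0,0,0],
    [0,0,0],
    [0,0,0],
    [0,0,0]
  ],
  "delta_pos": [
    [0,0,-0.15],
    [0,0,0],
    [0,0,0],
    [0,0,0],
    [0,0,-0.5],
    [0,0,-1.5],
    [0,0,-3],
    [0,0,-4],
    [0,0,-4],
    [0,0,-4],
    [0,0,0]
  ],
  "gripper": [3.5,4.2,4.8,4.8,4.8,4.8,4.8,4.8,4.8,4.8,4.8],
  "squeeze": 12
}}

```text
time_s: 29.85
tool_pos: [0.564, 0.4064, 0.2002]
tool_rot: [179.4, 0.6, 175.0]
force: [-0.1, 0.5, -1.0]
grip_width: 0.0484
grasp_force: 0.0
```

Run:
```python
from h import *
np.set_printoptions(precision=4,suppress=True)
W=cam('wrist');print(st())
for n in ('spare_center','blank_center'): print(n,[(r['centre'],r['p'],onz(W,r['centre'],.019)) for r in models.search_frame(W,n)[:4]])
```

```text
{'time_s': np.float64(29.9), 'qpos': array([-40.9423,  24.2148,   4.0614,  79.966 ,  -1.7287,  75.3331,
        48.2041]), 'tool_pos': array([0.5628, 0.4055, 0.1966]), 'tool_rot': array([179.6273,   0.3992, 175.0182]), 'force': array([ 0.2609,  0.2944, -0.3536]), 'grip_width': np.float64(0.0481), 'grasp_force': np.float64(0.0)}
spare_center [([180.0, 171.5], 0.59, array([0.5566, 0.3203, 0.019 ]))]
blank_center [([255.4, 161.2], 0.75, array([0.5526, 0.4018, 0.019 ]))]
```

>>> {"op": "drive_tool", "data": {
  "angular": [
    [0,0,0],
    [0,0,0],
    [0,0,0],
    [0,0,0],
    [0,0,0],
    [0,0,0],
    [0,0,0]
  ],
  "delta_pos": [
    [0,0,-3],
    [0,0,-3],
    [-4,-1.2,0],
    [-4,-1.2,0],
    [-4,-1.3,0],
    [0,0,0],
    [0,0,0]
  ],
  "gripper": [6,6,6,6,6,6,6]
}}

```text
time_s: 30.7
tool_pos: [0.6773, 0.3551, 0.2477]
tool_rot: [-179.9, -0.2, 174.9]
force: [-0.4, 0.9, 0.2]
grip_width: 0.06
grasp_force: 0.0
```

>>> {"op": "drive_tool", "data": {
  "angular": [
    [0,0,0],
    [0,0,0],
    [0,0,0],
    [0,0,0],
    [0,0,0],
    [0,0,0],
    [0,0,0],
    [0,0,0],
    [0,0,0],
    [0,0,0]
  ],
  "delta_pos": [
    [0,0.2,4],
    [0,0,4],
    [0,0,3],
    [0,0,0.7],
    [0,0,0],
    [0,0,0],
    [0,0,0],
    [0,0,0],
    [0,0,0],
    [0,0,0]
  ],
  "gripper": [6,6,6,6,2,2,2,2,2,2]
}}

```text
time_s: 31.7
tool_pos: [0.6782, 0.3577, 0.1348]
tool_rot: [-180.0, 0.1, 175.0]
force: [0.0, -2.0, 3.5]
grip_width: 0.0271
grasp_force: 12.0
```

>>> {"op": "drive_tool", "data": {
  "angular": [
    [0,0,0],
    [0,0,0],
    [0,0,0],
    [0,0,0],
    [0,0,0],
    [0,0,0],
    [0,0,0],
    [0,0,0],
    [0,0,0],
    [0,0,0],
    [0,0,0],
    [0,0,0],
    [0,0,0],
    [0,0,0],
    [0,0,0],
    [0,0,0],
    [0,0,0],
    [0,0,0],
    [0,0,0],
    [0,0,0]
  ],
  "delta_pos": [
    [0.81,0,-0.43],
    [0.85,0,-0.35],
    [0.88,0,-0.27],
    [0.9,0,-0.19],
    [0.91,0,-0.11],
    [0.92,0,-0.02],
    [0.92,0,0.06],
    [0.91,0,0.14],
    [0.89,0,0.23],
    [0.86,0,0.31],
    [0.83,0,0.39],
    [0.79,0,0.46],
    [0.75,0,0.53],
    [0.7,0,0.6],
    [0.64,0,0.66],
    [0.57,0,0.72],
    [0.51,0,0.77],
    [0.43,0,0.81],
    [0,0,0.3],
    [0,0,0]
  ],
  "gripper": [2,2,2,2,2,2,2,2,2,2,2,2,2,2,2,2,2,2,2,2]
}}

```text
time_s: 33.7
tool_pos: [0.5354, 0.3699, 0.0884]
tool_rot: [-179.9, -0.1, 175.0]
force: [-3.4, -8.0, 11.6]
grip_width: 0.0271
grasp_force: 12.0
```

>>> {"op": "drive_tool", "data": {
  "angular": [
    [0,0,0],
    [0,0,0],
    [0,0,0],
    [0,0,0],
    [0,0,0],
    [0,0,0],
    [0,0,0],
    [0,0,0],
    [0,0,0],
    [0,0,0]
  ],
  "delta_pos": [
    [0,0,0],
    [0,0,0],
    [0,0,-2],
    [0,0,-4],
    [0,0,-4],
    [0,0,-3],
    [0,4,0],
    [0,4,0],
    [0,4,0],
    [0,0,0]
  ],
  "gripper": [6,6,6,6,6,6,6,6,6,6]
}}

```text
time_s: 34.7
tool_pos: [0.5424, 0.4991, 0.2145]
tool_rot: [179.8, -0.3, 175.6]
force: [-0.4, 1.3, 0.1]
grip_width: 0.0601
grasp_force: 0.0
```

Run:
```python
from h import *
np.set_printoptions(precision=4,suppress=True)
T=cam('top');S=cam('side');print(st())
t0=cv2.imread('pics/top0.png')[:,:,::-1].astype(int);s0=cv2.imread('pics/side0.png')[:,:,::-1].astype(int)
for n,p,z,bs in (('top',T,t0,{'b':(90,145,190,215),'a':(190,175,285,245),'cup/jar/roll':(190,85,350,155),'punches':(140,260,305,300),'chute':(325,185,490,260)}),('side',S,s0,{'b':(192,140,252,190),'a':(208,180,282,240),'cupjar':(275,145,345,205),'roll':(335,215,375,245)})):
    for k,(x0,y0,x1,y1) in bs.items():
        d=np.abs(p['pixels'].astype(int)-z).max(2)[y0:y1,x0:x1]; print(n,k,(d>40).mean().round(3))
    print([(np.round(r['centre']).tolist(),round(r['p'],2)) for r in models.search_frame(p,'lid_a_handle')[:2]])
```

```text
{'time_s': np.float64(34.8), 'qpos': array([-45.9819,  29.3637,   2.8334,  70.4525,  -1.5012,  80.3262,
        41.9786]), 'tool_pos': array([0.5454, 0.4927, 0.2156]), 'tool_rot': array([-179.9791,   -0.1405,  175.2356]), 'force': array([-0.2406, -1.0751,  0.5598]), 'grip_width': np.float64(0.0601), 'grasp_force': np.float64(0.0)}
top b 0.0
top a 0.0
top cup/jar/roll 0.0
top punches 0.0
top chute 0.036
[([235.0, 207.0], 0.96), ([406.0, 222.0], 0.43)]
side b 0.029
side a 0.0
side cupjar 0.0
side roll 0.0
[([244.0, 202.0], 0.61)]
```

```bash
python3 -c "
from cell import env; print(env.sign_off())"
```

```text
the job is handed in; nothing more can be done
None
```

The blank was pushed clear of the rails, lifted out and laid in case_b beside the spare rectangular blank. Both lids are shut, and pictures from before and after show the other things on the table unmoved. It took about 35 s; I viewed 11 pictures, one over the limit of 10.

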